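# Release the sprung ring drawer and catch it

### The arm

A 6-joint arm with a two-finger parallel gripper is mounted at the origin on the work surface. World frame = base frame: x ahead of the robot, y to its left, z up, the work surface at z = 0. Lengths are in m, angles in rad, forces in N, time in s.
With the tool pointing down it reaches from about 0.3 to 0.875 m from the base axis. Payload 6.4 kg.
Tool frame: the origin (TCP) lies at the very end of the fingers, on their centre line; the grasp point (between the pads) lies 19 mm behind it; z points along the fingers, y is the line along which they close (so a half turn about z gives the same grasp; the last joint's range is limited). The gripper opens to 88 mm and grips with 3 to 60 N. Pads are 18 mm wide; open, the fingers measure 123 mm over their backs; the gripper's body (75 mm by 187 mm) begins 45 mm behind the grasp point.
Start: joints at [0.928, 0.181, 1.607, -0, 1.354, -0.206], TCP at [0.243, 0.521, 0.239] pointing down, gripper open.
Joint ranges: [-2.99, 2.99], [-0.89, 2.07], [0.3, 2.58], [-1.14, 4.28], [0, 2.63], [-3.12, 3.12]. Speed limits (rad/s): [2.57, 2.57, 3.01, 3.14, 3.14, 3.14].

### API

Orientations are given as [roll, pitch, yaw] about the fixed x, y, z axes, in that order (R = Rz(yaw) Ry(pitch) Rx(roll)).
In Python, from plant import manip gives the robot as it stands.
- The arm moves only by the tool servo_tool, never from a script. Its argument "series" is one flat list of numbers, 7 for each row, row after row: the shift along the world's x, y, z as a fraction of full scale, then the turn, a rotation vector about the world's x, y, z as a fraction of full scale, then the gripper command: -1 is fully open, 1 is shut, values between are in proportion. In form: [dx, dy, dz, rx, ry, rz, hand, dx, dy, dz, rx, ry, rz, hand, ...]. A call has 1 to 10 rows; each row shifts and turns the commanded pose from where the row before left it; what a row does not reach is not made up. Full scale, the value 1, is 0.05 m for a shift and 0.12 rad for a turn. A row lasts 1/8 s, in which the tool goes at most 62.5 mm and 10.7 degrees, less where a joint would pass 70% of its speed; a pose out of reach is approached as far as the arm can. A call with a number of a shift or a turn outside -1 to 1 is refused whole. A call with a gripper value outside its range is refused whole. The fingers move at their own pace and stop on an object; the grip force is fixed at half the most. Time passes only in rows, so rows that do not move let the fingers close. It gives the time, the measured TCP pose, the force, the opening and the grip force at its end, in the units of the state.
- manip.get_state(): the state, without advancing time (a new reading comes with each control period).
- manip.read_camera(name): name is "scene" or "top"; returns a dict with "color" (420x560x3 uint8, red, green, blue), "intrinsics" (3x3 intrinsics, pixels), "extrinsics" (4x4, takes a point from world to camera coordinates). Camera axes: x right, y down, z forward; pixel columns grow to the right and rows downward; lengths in m; the calibration is good to about 2 mm. A picture is of the moment at which its call begins. There is no depth.
- manip.close_job(): hands the job in; it is judged then, once.
The state is a dict: "time": time; "qpos": joint angles; "joint_velocities": joint speeds; "joint_efforts": joint torques, N m; "ee_pos": TCP position; "ee_rot": TCP orientation; "ft_force": force on the tool from outside, world axes, zero at the start; "wrist_torque": the same for the moment, N m; "grip_width": finger opening in m; "finger_force": force on a finger pad.
Only numpy, scipy, OpenCV 4.12 (cv2) and the standard library are available. Lean on these libraries where they do the work, as an engineer would, in place of code of your own. Each camera call takes 0.05 s, during which the arm holds its last target. There are 200 camera calls.

### The job

Press the steel release button on the deck of the oak jewellery box with one fingertip, and have the other fingertip ready in front of the ring drawer so that it catches the drawer as it springs out and holds it there a moment against its spring. Then let the drawer come forward against that finger until the spring is spent, and leave it standing part-way open, still in its opening, with the fingers clear of it. Nothing is gripped or lifted, and the tin, watch, ring cone, comb and the other things on the dresser stay where they are.

Things in the scene. Friction and masses are not known exactly. Their poses are not given: they have to be found in the camera images.
- jbox: Oak jewellery box in a shallow white tray, fixed; 190 mm deep (x), 196 wide (y). Origin: centre of its underside; x points to its back, z up. Front (x -95 to -5 mm): an open flat deck, 16 mm above the origin. Back (x -5 to 95): raised, top 52 mm above the origin; the ring drawer is on its +y side (left, facing its front), a well with a hinged lid on its -y side.
- release_top (a point): Top centre of the round steel release button, 22 mm across, standing 9 mm above the deck ahead of the drawer and beside its path: x -43, y -16, z 25 mm in the frame of jbox. Pressed down it travels 6 mm (2 N at first, about 5 N fully down), frees the drawer after about 4 mm, and springs back up when let go.
- release (a joint): How far the release button is pressed, m: 0 up, 0.006 fully down.
- drawer_front (a point): Centre of the outer face of the drawer's flat oak front, 80 mm wide, 29 high, no knob, lower edge 2 mm above the deck. Shut: x -14, y 50, z 32.5 mm in the frame of jbox. The drawer slides out along -x of jbox on the deck; a spring pushes it (3.5 N shut, 2.7 N at the end) over the first 32 mm. Freed and not caught it shoots on and off the deck.
- drawer: The same drawer: loose, about 150 g, 71 mm deep, held only by its bay (1.7 mm play to each side, 3 mm above). Origin: middle of its underside, 9 mm behind its front face; shut at x -5, y 50, z 16 mm in the frame of jbox; axes as jbox.
- jbox_lid (a joint): Angle of the hinged lid over the well on the -y side of the box, rad: 0 shut. To be left shut.
- tin: Round lidded aluminium tin, 41 mm across, 21 mm high, standing on the deck on the -y side of the button. Origin: centre of its underside. Leave alone.
- ring_cone: Glass ring cone with one ring on it, 52 mm across the foot, 80 mm high, standing in the tray in front of the box. Origin: centre of its underside. Leave alone.
- watch: Steel bracelet watch lying on its side in the tray beside the box, about 60 by 65 mm, 39 mm high. Origin: middle of its underside. Leave alone.
- comb: Black plastic comb lying in the tray in front of the box, 170 mm long (its y), 30 mm wide, 4 mm thick. Origin: centre of its underside. Leave alone.
- scent: Square glass scent bottle with a black cap, 60 by 34 mm, 104 mm high, on the dresser to the robot's left. Origin: centre of its underside. Leave alone.
- cream: Glass cream jar with a white cap, 64 mm across, 50 mm high, on the dresser to the robot's right. Origin: centre of its underside. Leave alone.
- hairbrush: Wooden hairbrush lying bristles down on the dresser to the robot's right, about 220 mm long, 25 mm high. Origin: on the dresser under the neck between handle and head. Leave alone.
Mind the look-alikes: they are no part of the job. Of the things that look like the drawer, the smallest one is meant.

How it is judged:
On the way, in this order (a step that is already met when the one before it is completed fails the run):
1. a fingertip presses the release button (value of joint release above 0.0025 m and contact force between the fingers and release above 0.5 N).
2. the drawer has sprung out 6 to 32 mm and a finger holds it there against its spring (x of drawer_front in the frame of jbox between -0.046 and -0.02 m and contact force between the fingers and drawer above 0.4 N), for 0.2 s.
At the end, for the whole second after the job is handed in: The drawer stands still and level in its opening, 26 to 45 mm out from shut; the button is back up (less than 1.5 mm pressed); the lid is shut; the other things are within 15 mm of where they were (x of drawer_front in the frame of jbox between -0.059 and -0.04 m and linear speed of drawer below 0.01 m/s and value of joint release below 0.0015 m and angle between drawer's own z axis and vertical below 0.1 rad and angle between the x axis of drawer and the x axis of jbox, either way round below 0.12 rad and value of joint jbox_lid below 0.08 rad and distance of each of tin, ring_cone, watch, comb, scent, cream, hairbrush from where it was at the start of the episode below 0.015 m); the robot touches nothing.
It fails at once if the drawer slid away: more than 48 mm out (x of drawer_front in the frame of jbox below -0.062 m).
It fails at once if the drawer was lifted or tipped (z of drawer in the frame of jbox above 0.026 m or angle between drawer's own z axis and vertical above 0.25 rad).
It fails at once if another thing was pushed, lifted or knocked over (distance of any of tin, ring_cone, watch, comb, scent, cream, hairbrush from where it was at the start of the episode above 0.015 m).
It fails at once if the hinged lid was opened (value of joint jbox_lid above 0.15 rad).
It also fails if it takes over 35 s, if anything falls off the work surface, if the arm or the gripper's body presses on something with over 40 N, if the wrist force passes 120 N, or if a joint passes its speed limit or range.

## Working session

There is one attempt and no reset: what is moved stays moved. The work goes in short steps, Python scripts to look and compute and a tool call to move; the robot and the scene stay as the last step left them, time stands still between calls to the robot, and variables do not carry over. Pictures are saved under pics/ and viewed, at most 10 in all, crops included, and the job is handed in when it is done.

Besides the shell and the picture viewer there is one more tool, called after ">>>" as a command line: name --argument value ..., lists and objects as JSON in quotes. servo_tool: Moves the arm, as the interface text tells. Its arguments: {"type":"object","properties":{"series":{"type":"array"}},"required":["series"]}

```bash
mkdir -p pics; python3 - <<'E'
from plant import manip
import cv2,numpy as np
for n in("scene","top"):
    c=manip.read_camera(n);cv2.imwrite(f"pics/{n}0.png",c["color"][:,:,::-1]);np.savez(f"{n}.npz",**c)
    print(np.round(c["intrinsics"],1).tolist(),np.round(c["extrinsics"],3).tolist())
s=manip.get_state();print(s)
E
```

```text
[[413.2, 0.0, 277.3], [0.0, 413.2, 208.7], [0.0, 0.0, 1.0]] [[0.64, 0.768, 0.018, -0.311], [0.447, -0.353, -0.822, -0.18], [-0.625, 0.534, -0.57, 1.636], [0.0, 0.0, 0.0, 1.0]]
[[409.5, 0.0, 274.0], [0.0, 409.5, 210.5], [0.0, 0.0, 1.0]] [[0.002, -1.0, -0.009, -0.014], [-0.994, -0.001, -0.106, 0.514], [0.106, 0.009, -0.994, 1.043], [0.0, 0.0, 0.0, 1.0]]
{'time': 0.1, 'qpos': array([ 9.27686884e-01,  1.81436079e-01,  1.60786345e+00, -2.41521106e-05,
        1.35379196e+00, -2.06337658e-01]), 'joint_velocities': array([-0.00066877, -0.00131274, -0.00212862,  0.00076158,  0.00049966,
       -0.00182702]), 'joint_efforts': array([ 9.24939059e-05, -4.34823203e+01, -3.42695260e+01,  7.03991437e-02,
        3.40735645e-02, -5.48318758e-05]), 'ee_pos': array([0.24296356, 0.52063957, 0.23793901]), 'ee_rot': array([-3.14012078e+00, -2.83998566e-04,  2.70482588e+00]), 'ft_force': array([-0.26290232, -0.24781668,  0.31710015]), 'wrist_torque': array([ 0.00663969,  0.05172172, -0.00771978]), 'finger_force': 0.0, 'grip_width': 0.08831229672042448}
```

View pics/scene0.png

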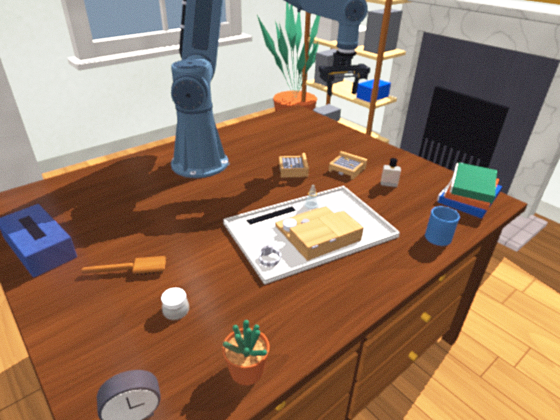

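View pics/top0.png

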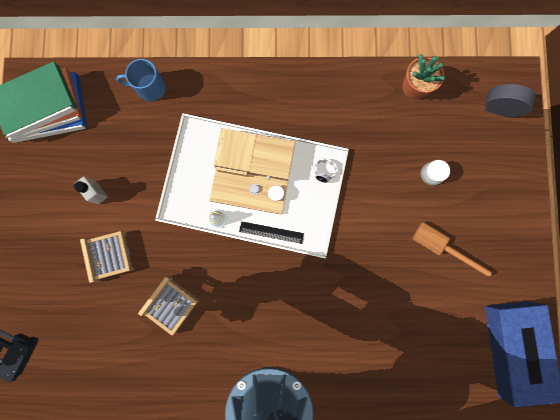

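The top view shows the box at about (253,172). The button is near (255,188), the tin at (276,193), the cone at (218,217), the watch at (326,170) and the comb at (271,233). Three things could be the drawer: the open ring trays at (106,256) and (170,306), and the shut drawer in the box at about (233,172). The shut drawer is the one meant, because it sits in the box's left bay. I'll enlarge it to confirm.

```bash
python3 - <<'E'
import cv2
a=cv2.imread("pics/top0.png")[118:248,150:355]
b=cv2.imread("pics/scene0.png")[180:280,220:400]
a=cv2.resize(a,(780,495),interpolation=cv2.INTER_CUBIC);cv2.imwrite("pics/ct.png",a)
cv2.imwrite("pics/cs.png",cv2.resize(b,(792,440),interpolation=cv2.INTER_CUBIC))
E
```

```text
(no output)
```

View pics/ct.png

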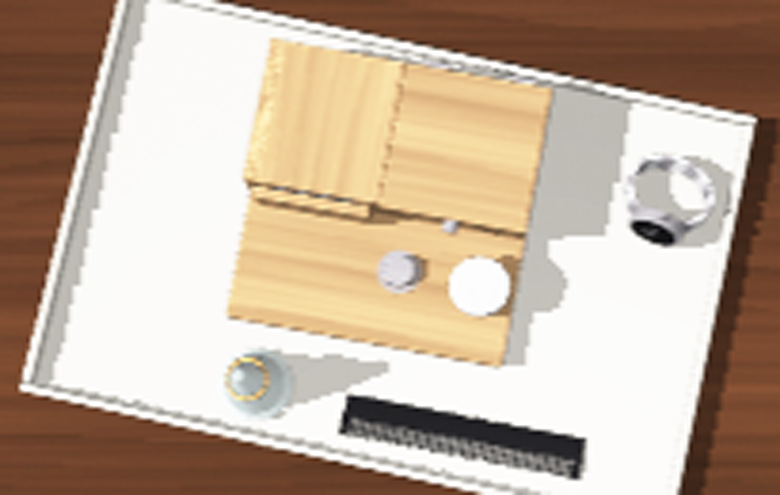

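View pics/cs.png

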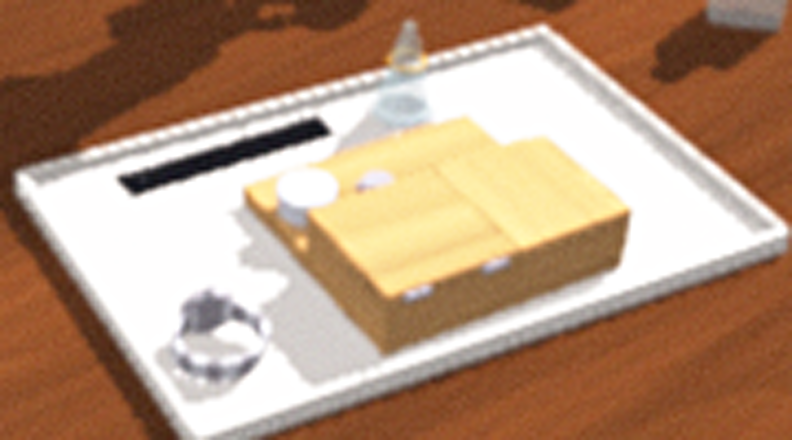

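The crop confirms it: the drawer front is the narrow oak face at crop (310,203), in the box's left bay. The button is at crop (400,270) and the tin at (478,286). The strip in front of the drawer is free. Next I'll fit the box pose from the corners in both views.

```bash
cat > h.py <<'E'
import numpy as np
def cam(n):
    d=np.load(f"{n}.npz");return d["intrinsics"],d["extrinsics"]
def proj(n,P):
    K,E=cam(n);p=(E[:3,:3]@np.atleast_2d(P).T).T+E[:3,3];p=p@K.T;return p[:,:2]/p[:,2:]
def box2w(b,P):
    c,s=np.cos(b[3]),np.sin(b[3]);return np.atleast_2d(P)@np.array([[c,s,0],[-s,c,0],[0,0,1]])+b[:3]
def ray(n,uv,z):
    K,E=cam(n);d=E[:3,:3].T@np.linalg.solve(K,[*uv,1]);o=-E[:3,:3].T@E[:3,3];return o+d*(z-o[2])/d[2]
E
python3 - <<'E'
from h import *
from scipy.optimize import least_squares
T={(-95,98,16):(229,318),(-95,-98,16):(503,365),(95,98,52):(272,38),(95,-98,52):(552,88),(-5,98,52):(246,183),(-5,-98,52):(524,236),(-43,-16,25):(401,268)}
S={(95,98,52):(630,210),(95,-98,52):(387,295),(-95,98,16):(468,117),(-95,-98,16):(246,188),(-5,-98,52):(308,213),(-43,-16,25):(376,178),(95,-98,0):(385,353)}
PT=np.array(list(T))/1e3;PS=np.array(list(S))/1e3
uT=np.array(list(T.values()))/3.806+[150,118]-0.5;uS=np.array(list(S.values()))/4.4+[220,180]-.5
f=lambda b:np.r_[proj("top",box2w(b,PT))-uT,proj("scene",box2w(b,PS))-uS].ravel()
for m in("both","top","scene"):
    g=f if m=="both" else (lambda b:f(b)[:14]) if m=="top" else (lambda b:f(b)[14:])
    r=least_squares(g,[.6,.05,.005,-.2],loss="soft_l1");b=r.x
    print(m,np.round(b,4));
    if m=="both":print(np.round(r.fun.reshape(-1,2),1).tolist());np.save("b.npy",b)
    print(" btn",box2w(b,[-.043,-.016,.025]).round(4)," front",box2w(b,[-.014,.05,.0325]).round(4))
b=np.load("b.npy")
c=lambda u,v:np.array([u,v])/3.806+[150,118]-.5
for n,uv,z in(("tin",(479,286),.037),("cone",(248,378),.07)):
    w=ray("top",c(*uv),b[2]+z);d=w-b[:3];C,s=np.cos(b[3]),np.sin(b[3])
    print(n,w.round(3),"box",[round(C*d[0]+s*d[1],3),round(-s*d[0]+C*d[1],3)])
E
```

```text
both [ 0.6167  0.047   0.0054 -0.1777]
[[-1.2, -0.4], [-0.1, 0.4], [-0.6, 0.1], [0.1, -0.1], [-1.2, -0.8], [0.7, -1.5], [-0.5, 0.6], [0.6, -0.3], [-0.0, 0.9], [-0.8, -1.0], [-1.9, -0.5], [-0.8, 0.0], [-0.2, 0.7], [-0.7, 1.9]]
 btn [[0.5715 0.0389 0.0304]]  front [[0.6117 0.0987 0.0379]]
top [ 0.6187  0.0468 -0.0074 -0.1751]
 btn [[0.5736 0.0385 0.0176]]  front [[0.6137 0.0984 0.0251]]
scene [ 0.5972  0.0701 -0.0169 -0.1881]
 btn [[0.552  0.0624 0.0081]]  front [[0.5928 0.1218 0.0156]]
tin [ 0.559 -0.016  0.042] box [np.float64(-0.046), np.float64(-0.073)]
cone [0.493 0.135 0.075] box [np.float64(-0.137), np.float64(0.064)]
```

The fit agrees to about 2 mm. With the tool's y axis along the box's y, the plan is:
- **Button finger:** the −y finger goes on the button at box (-43,-16).
- **Catch finger:** the +y finger waits at box (-43,50), so its rear edge catches the drawer front at about x −34.
- **Tool pose:** TCP at world (0.577, 0.071), yaw 2.964, opening about 48 mm.

>>> servo_tool --series '[0.668,-0.9,0,0,0,0.216,-0.1,0.668,-0.9,0,0,0,0.216,-0.1,0.668,-0.9,0,0,0,0.216,-0.1,0.668,-0.9,0,0,0,0.216,-0.1,0.668,-0.9,0,0,0,0.216,-0.1,0.668,-0.9,0,0,0,0.216,-0.1,0.668,-0.9,0,0,0,0.216,-0.1,0.668,-0.9,0,0,0,0.216,-0.1,0.668,-0.9,0,0,0,0.216,-0.1,0.668,-0.9,0,0,0,0.216,-0.1]'

```text
time: 1.35
ee_pos: [0.5779, 0.0694, 0.2384]
ee_rot: [3.141, -0.001, 2.965]
ft_force: [-0.3, 0.1, 0.3]
grip_width: 0.0484
finger_force: 0.0
```

>>> servo_tool --series '[0,0.02,-0.7,0,0,0,-0.1,0,0.02,-0.7,0,0,0,-0.1,0,0,-0.7,0,0,0,-0.1,0,0,-0.7,0,0,0,-0.1,0,0,-0.7,0,0,0,-0.1,0,0,0,0,0,0,-0.1,0,0,0,0,0,0,-0.1]'

```text
time: 2.22
ee_pos: [0.5779, 0.073, 0.0647]
ee_rot: [3.141, 0.001, 2.964]
ft_force: [-0.2, -0.5, -0.4]
grip_width: 0.0484
finger_force: 0.0
```

```bash
python3 - <<'E'
from plant import manip
import cv2
s=manip.get_state();print(s["ee_pos"],s["ee_rot"],s["ft_force"])
a=manip.read_camera("top")["color"][118:248,150:355,::-1];b=manip.read_camera("scene")["color"][170:270,240:400,::-1]
cv2.imwrite("pics/near.png",cv2.vconcat([cv2.resize(a,(480,300),interpolation=3),cv2.resize(b,(480,300),interpolation=3)]))
E
```

```text
[0.57789472 0.07301921 0.0647108 ] [3.14148282e+00 9.92932352e-04 2.96404576e+00] [-0.20150045 -0.47264631 -0.40444376]
```

View pics/near.png

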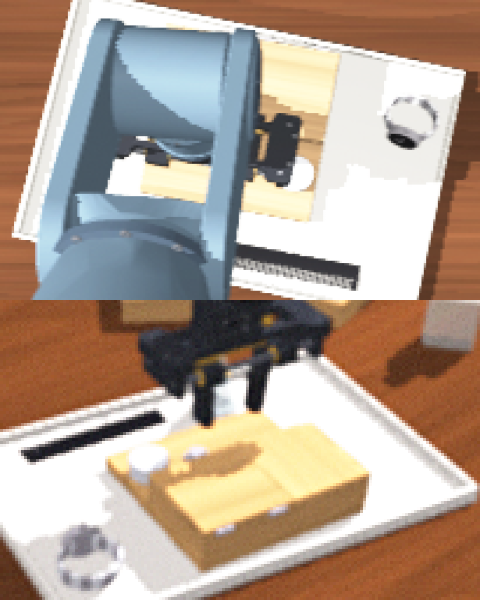

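The fingertips show in the scene view at about (308,211) for the button finger and (325,207) for the catch finger. I'll check those against the predicted positions.

```bash
python3 - <<'E'
from h import *
b=np.array([.5779,.0730,.0647,-.1775])
for y in(-.033,-.024,.024,.033):print(y,proj("scene",box2w(b,[[-.009,y,0],[.009,y,0]])).round(1).tolist())
B=np.load("b.npy");d=b[:3]-B[:3];C,s=np.cos(B[3]),np.sin(B[3]);print("tcp in box",C*d[0]+s*d[1],-s*d[0]+C*d[1],d[2])
E
```

```text
-0.033 [[304.3, 210.1], [307.5, 213.0]]
-0.024 [[306.8, 209.3], [310.0, 212.2]]
0.024 [[319.7, 205.1], [323.0, 208.0]]
0.033 [[322.0, 204.4], [325.3, 207.2]]
tcp in box -0.04276411935300034 0.01870426095324844 0.059323258800339965
```

The positions match. I'll descend to just above the button.

>>> servo_tool --series '[0,-0.04,-0.3,0,0,0,-0.1,0,0,-0.2,0,0,0,-0.1,0,0,-0.1,0,0,0,-0.1,0,0,0,0,0,0,-0.1]'

```text
time: 2.82
ee_pos: [0.5767, 0.0711, 0.0329]
ee_rot: [-3.141, -0.001, 2.964]
ft_force: [-0.6, 0.4, 0.0]
grip_width: 0.0484
finger_force: 0.0
```

>>> servo_tool --series '[0,0,-0.03,0,0,0,-0.1,0,0,-0.03,0,0,0,-0.1,0,0,0,0,0,0,-0.1]'

```text
time: 3.2
ee_pos: [0.5776, 0.071, 0.0311]
ee_rot: [3.142, 0.001, 2.964]
ft_force: [-0.5, -0.5, 2.8]
grip_width: 0.0483
finger_force: 1.1
```

>>> servo_tool --series '[0,0,-0.03,0,0,0,-0.1,0,0,-0.02,0,0,0,-0.1,0,0,0,0,0,0,-0.1]'

```text
time: 3.58
ee_pos: [0.5776, 0.071, 0.0284]
ee_rot: [3.141, 0.001, 2.964]
ft_force: [0.1, 0.1, 2.7]
grip_width: 0.0484
finger_force: 1.7
```

>>> servo_tool --series '[0,0,-0.02,0,0,0,-0.1,0,0,0,0,0,0,-0.1,0,0,0,0,0,0,-0.1]'

```text
time: 3.95
ee_pos: [0.577, 0.0711, 0.0271]
ee_rot: [-3.142, -0.001, 2.964]
ft_force: [-0.9, 0.7, 4.3]
grip_width: 0.0483
finger_force: 3.2
```

>>> servo_tool --series '[0,0,-0.02,0,0,0,-0.1,0,0,0,0,0,0,-0.1,0,0,0,0,0,0,-0.1]'

```text
time: 4.32
ee_pos: [0.577, 0.0711, 0.0262]
ee_rot: [-3.142, -0.001, 2.964]
ft_force: [-1.4, 0.4, 5.8]
grip_width: 0.0483
finger_force: 3.7
```

```bash
python3 - <<'E'
from plant import manip
import cv2
for i in range(4):
    b=manip.read_camera("scene")["color"][170:270,240:400,::-1];s=manip.get_state();print(s["ft_force"].round(1),s["wrist_torque"].round(2),s["ee_pos"].round(4))
cv2.imwrite("pics/press.png",cv2.resize(b,(800,500),interpolation=3))
E
```

```text
[-2.4 -0.5  6. ] [0.1  0.33 0.15] [0.577  0.0711 0.0263]
[-2.7  0.6  6. ] [0.04 0.36 0.16] [0.577  0.0711 0.0263]
[-1.8  0.3  5.4] [0.08 0.27 0.17] [0.577  0.0711 0.0262]
[-2.3  1.   5.7] [0.06 0.25 0.13] [0.577  0.0711 0.0262]
```

View pics/press.png

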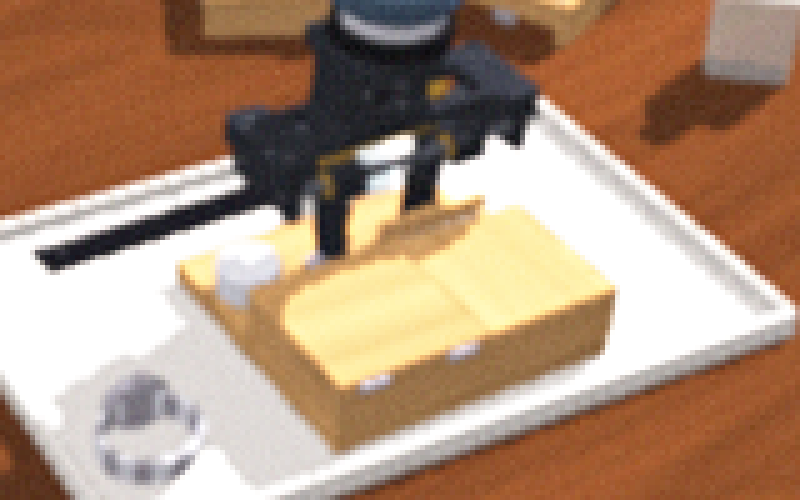

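The drawer has sprung out against the catch finger: its front edge is visible at crop (430,225), with about −2.4 N along x, and it is being held. I'll hold a little longer, then lift slowly off the button while the catch finger stays in front of the drawer.

>>> servo_tool --series '[0,0,0,0,0,0,-0.1,0,0,0,0,0,0,-0.1,0,0,0.03,0,0,0,-0.1,0,0,0.03,0,0,0,-0.1,0,0,0.03,0,0,0,-0.1,0,0,0.03,0,0,0,-0.1,0,0,0.03,0,0,0,-0.1,0,0,0.03,0,0,0,-0.1,0,0,0.03,0,0,0,-0.1,0,0,0,0,0,0,-0.1]'

```text
time: 5.78
ee_pos: [0.5766, 0.0711, 0.0364]
ee_rot: [-3.141, -0.001, 2.964]
ft_force: [-3.4, -0.0, -1.8]
grip_width: 0.0484
finger_force: 1.9
```

>>> servo_tool --series '[-0.02,0.0035,0,0,0,0,-0.1,-0.02,0.0035,0,0,0,0,-0.1,-0.02,0.0035,0,0,0,0,-0.1,-0.02,0.0035,0,0,0,0,-0.1,-0.02,0.0035,0,0,0,0,-0.1,-0.02,0.0035,0,0,0,0,-0.1,-0.02,0.0035,0,0,0,0,-0.1,-0.02,0.0035,0,0,0,0,-0.1,0,0,0,0,0,0,-0.1,0,0,0,0,0,0,-0.1]'

```text
time: 7.02
ee_pos: [0.5693, 0.0724, 0.0367]
ee_rot: [-3.142, 0.0, 2.964]
ft_force: [-3.6, 0.2, -1.0]
grip_width: 0.0485
finger_force: 1.4
```

>>> servo_tool --series '[-0.02,0.0035,0,0,0,0,-0.1,-0.02,0.0035,0,0,0,0,-0.1,0,0,0,0,0,0,-0.1,0,0,0,0,0,0,-0.1]'

```text
time: 7.52
ee_pos: [0.5672, 0.0728, 0.0367]
ee_rot: [-3.142, 0.0, 2.964]
ft_force: [-2.7, 0.1, -1.4]
grip_width: 0.0486
finger_force: 1.4
```

>>> servo_tool --series '[-0.02,0.0035,0,0,0,0,-0.1,-0.02,0.0035,0,0,0,0,-0.1,0,0,0,0,0,0,-0.1,0,0,0,0,0,0,-0.1]'

```text
time: 8.02
ee_pos: [0.5653, 0.0731, 0.0367]
ee_rot: [-3.142, 0.0, 2.964]
ft_force: [-3.1, 0.1, -0.6]
grip_width: 0.0483
finger_force: 1.3
```

>>> servo_tool --series '[-0.02,0.0035,0,0,0,0,-0.1,0,0,0,0,0,0,-0.1,0,0,0,0,0,0,-0.1]'

```text
time: 8.4
ee_pos: [0.5643, 0.0733, 0.0367]
ee_rot: [3.142, 0.0, 2.964]
ft_force: [-2.1, -0.3, -1.1]
grip_width: 0.0486
finger_force: 1.3
```

>>> servo_tool --series '[-0.02,0.0035,0,0,0,0,-0.1,0,0,0,0,0,0,-0.1,0,0,0,0,0,0,-0.1]'

```text
time: 8.78
ee_pos: [0.5637, 0.0734, 0.037]
ee_rot: [3.141, 0.001, 2.964]
ft_force: [-0.7, -0.1, -0.4]
grip_width: 0.0485
finger_force: 0.4
```

>>> servo_tool --series '[-0.02,0.0035,0,0,0,0,-0.1,0,0,0,0,0,0,-0.1,0,0,0,0,0,0,-0.1]'

```text
time: 9.15
ee_pos: [0.5626, 0.0736, 0.0369]
ee_rot: [3.142, 0.001, 2.964]
ft_force: [-0.6, -0.0, -0.9]
grip_width: 0.0484
finger_force: 0.0
```

The contact force has dropped to zero, so the spring is spent. I'll back off forward and then go straight up.

>>> servo_tool --series '[-0.08,0.014,0,0,0,0,-0.1,-0.08,0.014,0,0,0,0,-0.1,0,0,0.2,0,0,0,-0.1,0,0,0.6,0,0,0,-0.1,0,0,0.8,0,0,0,-0.1,0,0,0.8,0,0,0,-0.1,-0.5,0.5,0.8,0,0,0,-0.1,-0.8,0.8,0.5,0,0,0,-0.1,-0.8,0.8,0,0,0,0,-0.1,-0.8,0.8,0,0,0,0,-0.1]'

```text
time: 10.4
ee_pos: [0.4083, 0.2211, 0.2231]
ee_rot: [3.14, 0.002, 2.963]
ft_force: [0.3, 0.7, 0.2]
grip_width: 0.0485
finger_force: 0.0
```

>>> servo_tool --series '[-0.8,0.8,0,0,0,0,-0.1,-0.3,0.8,0,0,0,0,-0.1,0,0.8,0,0,0,0,-0.1,0,0.8,0,0,0,0,-0.1,0,0,0,0,0,0,-0.1,0,0,0,0,0,0,-0.1]'

```text
time: 11.15
ee_pos: [0.354, 0.3795, 0.2219]
ee_rot: [-3.141, 0.0, 2.964]
ft_force: [-0.5, -0.5, -1.0]
grip_width: 0.0488
finger_force: 0.0
```

```bash
python3 - <<'E'
from plant import manip
import cv2
from h import *
a=manip.read_camera("top")["color"][118:248,150:355,::-1];print(manip.get_state()["ee_pos"])
cv2.imwrite("pics/end.png",cv2.resize(a,(780,495),interpolation=cv2.INTER_CUBIC))
b=np.load("b.npy")
for x in(-.040,-.046,-.052,-.059):print(x,((proj("top",box2w(b,[[x,.09,.047],[x,.01,.047]]))+.5-[150,118])*3.806).round().tolist())
E
```

```text
[0.35418712 0.37917065 0.22183377]
-0.04 [[244.0, 234.0], [360.0, 254.0]]
-0.046 [[242.0, 242.0], [358.0, 263.0]]
-0.052 [[241.0, 251.0], [357.0, 271.0]]
-0.059 [[239.0, 261.0], [355.0, 282.0]]
```

View pics/end.png

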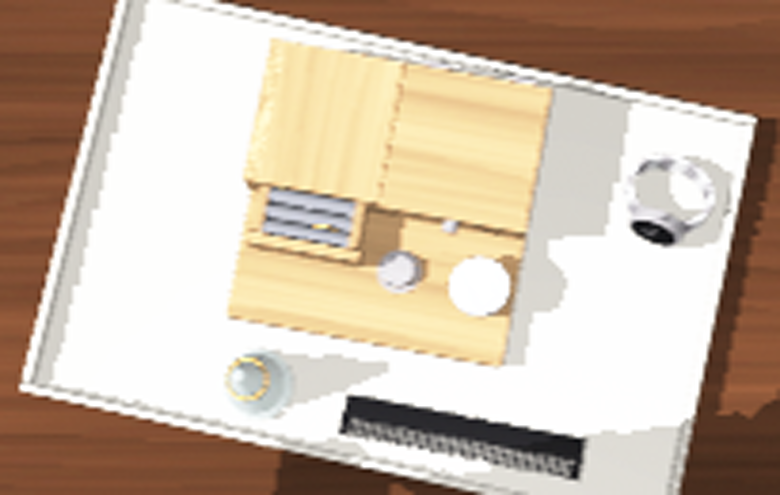

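The drawer stands straight in its bay. Its front top edge runs from about (248,243) to (360,262), which puts it at x ≈ −46 mm. The button is up, the lid is shut and nothing else has moved, so I'm handing in.

```bash
python3 -c "
from plant import manip
print(manip.close_job())"
```

```text
the job is handed in; nothing more can be done
None
```

I pressed the release button with one fingertip, caught the drawer with the other and eased it out until its spring was spent; it stands about 32 mm open with the fingers clear, and the job is handed in (no verdict was returned).

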